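Clear the cheese slicer and tension its blade

ROBOT

A 6-joint arm with a two-finger parallel gripper is mounted at the origin on a cart in front of the work surface, level with it; the furniture and walls round the work are solid. World frame = base frame: x ahead of the robot, y to its left, z up, the work surface at z = 0. Lengths are in mm, angles in rad, forces in N, time in s.
With the tool pointing down it reaches from about 275 to 750 mm from the base axis. Payload 10.2 kg.
Tool frame: the origin (TCP) lies at the very end of the fingers, on their centre line; the grasp point (between the pads) lies 19 mm behind it; z points along the fingers, y is the line along which they close (so a half turn about z gives the same grasp; the last joint's range is limited). The gripper opens to 85 mm and grips with 20 to 120 N. Pads are 22 mm wide; open, the fingers measure 114 mm over their backs; the gripper's body (76 mm by 85 mm) begins 54 mm behind the grasp point. The pads swing forward as they close: fully open they stand 13 mm farther back than shut.
Start: joints at [1.039, 0.313, 1.498, -0, 1.331, -0.223], TCP at [159.568, 500.169, 231.294] pointing down, gripper open.
Joint ranges: [-2.94, 2.94], [-0.97, 2.17], [0.19, 2.56], [-1.23, 4.37], [0.02, 3.11], [-2.88, 2.88]. Speed limits (rad/s): [2.39, 2.39, 3.01, 3.14, 3.14, 3.14].

INTERFACE

Orientations are given as a unit quaternion [w, x, y, z].
In Python, from rig import ctrl gives the robot as it stands.
- The arm moves only by the shell command python3 -m inch 'ROWS' [OPENING] [FORCE]. ROWS is text: rows parted by semicolons, each of 6 numbers parted by spaces: the shift along the tool's x, y, z in mm, then the turn, a rotation vector about the tool's x, y, z in units of 6 degrees (1.0 is 6 degrees). A call has exactly 10 rows; each row shifts and turns the commanded pose from where the row before left it, along the tool's axes as they then stand; what a row does not reach is not made up. A row lasts 1/12 s, in which the tool goes at most 41.7 mm and 7.16 degrees, less where a joint would pass 70% of its speed; a pose out of reach is approached as far as the arm can. A call with a gripper value outside its range is refused whole. OPENING is the opening, from 0 (shut) to 1 (fully open), set as the call begins (- or left out, the last holds). The fingers move at their own pace and stop on an object; FORCE is the grip in N (left out, the last holds). Time passes only in rows, so rows that do not move let the fingers close, or fill a call up. It gives the time, the measured TCP pose, the force, the opening and the grip force at its end, in the units of the state.
- ctrl.sense(): the state, without advancing time (a new reading comes with each control period).
- ctrl.capture(name): name is "side" or "top" or "wrist"; returns a dict with "image" (400x640x3 uint8, red, green, blue), "intrinsics" (3x3 intrinsics, pixels), "D" ([k1, k2, p1, p2, k3] as OpenCV has them; the pictures are not rectified), "rvec" (rotation vector, rad) and "tvec" (3), from world to camera coordinates, as OpenCV has them. Camera axes: x right, y down, z forward; pixel columns grow to the right and rows downward; lengths in mm; the calibration is good to about 2 mm. A picture is of the moment at which its call begins. There is no depth.
- ctrl.finish_job(): hands the job in; it is judged then, once.
The state is a dict: "time_s": time; "joints": joint angles; "dq": joint speeds; "tau": joint torques, N m; "eef_pos": TCP position; "ee_rot": TCP orientation; "force": force on the tool from outside, world axes, zero at the start; "wrist_torque": the same for the moment, N m; "grip_width": opening from 0.0 (shut) to 1.0 (fully open); "grip_force": force on a finger pad.
Only numpy, scipy, OpenCV 4.12 (cv2) and the standard library are available. Lean on these libraries where they do the work, as an engineer would, in place of code of your own. Each camera call takes 0.05 s, during which the arm holds its last target. There are 200 camera calls.

TASK

Get the cheese slicer ready for use: first clear the leftover cheese heel off its slab into the open green food-waste caddy. Then wind the slicer's tension wheel clockwise until the blade feels firm, which is when the orange pointer on the beam stands in the green zone; do not overtighten it into the red, and leave the wheel set there. Do not disturb the cup, the glass and the pepper mill.

Things in the scene. Friction and masses are not known exactly. Their poses are not given: they have to be found in the camera images.
- slicer: Cheese slicer fixed on the worktop: marble slab 200 (x) x 280 (y) x 22 mm high; origin at the centre of its underside, -x towards the user. A steel bow with a rigid blade stands at x = +75 mm: posts at y = -105 and +125 mm, beam along y with its top 118 mm high. On the beam is a gauge, going to +y: white (slack), green (right), red (too tight). The wheel's grey housing is at y = -105 mm.
- wheel_grip (a point): Grip point in the tension wheel: black disc 72 mm wide, 12 mm thick, with an orange grip bar on its face, 56 mm long, 14 mm thick, 35 mm tall. The point is on the axis in the bar, 24 mm out from the disc's face, at (-1, -105, 132) mm in slicer axes. Axes turn with the wheel: z outwards along its axis, which leans 27 deg from vertical to the slicer's -x; x along the bar, y across it.
- wheel (a joint): Turn of the wheel in rad, 0 to 3.2, growing clockwise seen facing it (about the grip point's -z). Stays where it is left; resistance to winding grows from 0.26 N m when slack to 0.45 N m at 2.4 rad and 0.52 N m at the end. Green zone (firm): 2.2 to 2.6; red above. Starts at 0 to 0.9: may need more than one grasp.
- pointer (a joint): Travel in m of the orange pointer along the gauge towards the slicer's +y: 0.035 per rad of wheel turn. The pointer is 4 mm wide and 24 mm long. Green zone 0.077 to 0.091; red beyond.
- gauge_green (a point): Centre of the green zone of the gauge, on top of the beam; zone 14 mm long along y.
- heel_mid (a point): Centre of the loose cheese heel, a hard yellow block with a red waxed underside and end, 60 mm (its x) x 28 mm (its y) x 29 mm high, about 60 g, lying on the slab; the slab's top is 14.5 mm below this point.
- caddy: Open-topped green food-waste caddy fixed on the worktop, 150 x 150 mm outside, 142 x 142 mm inside, rim 113 mm high, with rim bead 5 mm radius and a small wire handle on its +y side that stands out 15 mm. Origin at the centre of its underside; inner floor about 4 mm up.
- cup_mid (a point): Bystander: small green and white cup, 64 x 89 mm with its handle, 48 mm high; point about its middle.
- glass_mid (a point): Bystander: clear tumbler, 81 mm across, 93 mm high; point at its middle.
- mill_mid (a point): Bystander: wooden pepper mill, 58 mm across, 170 mm high; point at its middle.

How it is judged:
By the outcome, as a careful person would: the job done as asked, in the order asked, and still so for the second after the job is handed in, with the robot touching nothing.
It also fails if it takes over 58 s, if anything falls off the work surface, if the arm or the gripper's body presses on something with over 40 N, if the wrist force passes 120 N, or if a joint passes its speed limit or range.

## Working session

There is one attempt and no reset: what is moved stays moved. The work goes in short steps, Python scripts to look and compute and a shell command to move; the robot and the scene stay as the last step left them, time stands still between calls to the robot, and variables do not carry over. Pictures are saved under pics/ and viewed, at most 13 in all, crops included, and the job is handed in when it is done.

```bash
ls; mkdir -p pics; python3 - <<'E'
from rig import ctrl
import cv2,pickle
d={}
for n in("side","top"):
    c=ctrl.capture(n);d[n]=c;cv2.imwrite(f"pics/{n}0.png",c["image"][:,:,::-1])
    print(n,c["intrinsics"].tolist(),c["D"],c["rvec"],c["tvec"])
pickle.dump(d,open("cap0.pkl","wb"))
print(ctrl.sense())
E
```

```text
pics
side [[449.7858097609368, 0.0, 319.3837896675882], [0.0, 449.7858097609368, 201.51347727278937], [0.0, 0.0, 1.0]] [-0.09622035  0.          0.          0.          0.        ] [ 2.01599557 -0.10855254  0.06956783] [-558.34736091   99.32113414 1310.52363555]
top [[484.0909598744115, 0.0, 323.666320283829], [0.0, 484.0909598744115, 192.03850868600088], [0.0, 0.0, 1.0]] [0.01597075 0.         0.         0.         0.        ] [ 2.09332424 -2.14150631  0.19426555] [ -32.06100567  572.41225912 1313.46751062]
{'time_s': 0.1, 'joints': array([ 1.03862660e+00,  3.13384554e-01,  1.49831143e+00,  1.60689140e-05,
        1.33096326e+00, -2.23379262e-01]), 'dq': array([ 0.00084742, -0.00152075, -0.00116294,  0.00041326,  0.00166127,
       -0.00066406]), 'tau': array([ 2.09615377e-03, -4.12905800e+01, -2.60141248e+01, -2.21972005e-04,
        3.09051793e-03, -1.00413118e-05]), 'eef_pos': array([159.44352203, 499.99146279, 230.81585305]), 'ee_rot': array([-2.03960550e-04,  1.53784422e-01,  9.88104279e-01, -4.92812775e-04]), 'force': array([-0.00625692,  0.70251164, -0.9124456 ]), 'wrist_torque': array([0.02746842, 0.01409036, 0.04383102]), 'grip_force': 0.0, 'grip_width': 0.9990744884908003}
```

View pics/side0.png

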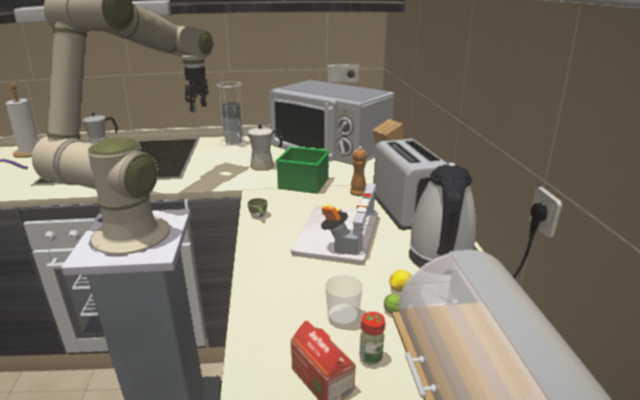

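View pics/top0.png

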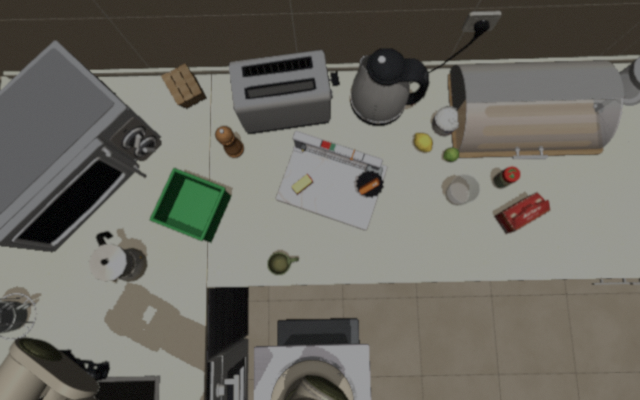

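The side view shows the whole cell. In the top view the slicer slab spans about (277–387, 135–227), the heel is at (302,184), the wheel at (369,184), the caddy at (190,205), the cup at (280,263), the mill at (228,140) and the glass at (459,190). I'll enlarge this area.

```bash
python3 - <<'E'
import cv2,pickle
d=pickle.load(open("cap0.pkl","rb"))
im=d["top"]["image"][:,:,::-1][125:245,260:400]
cv2.imwrite("pics/topc.png",cv2.resize(im,None,fx=5,fy=5,interpolation=cv2.INTER_CUBIC))
E
```

```text
(no output)
```

View pics/topc.png

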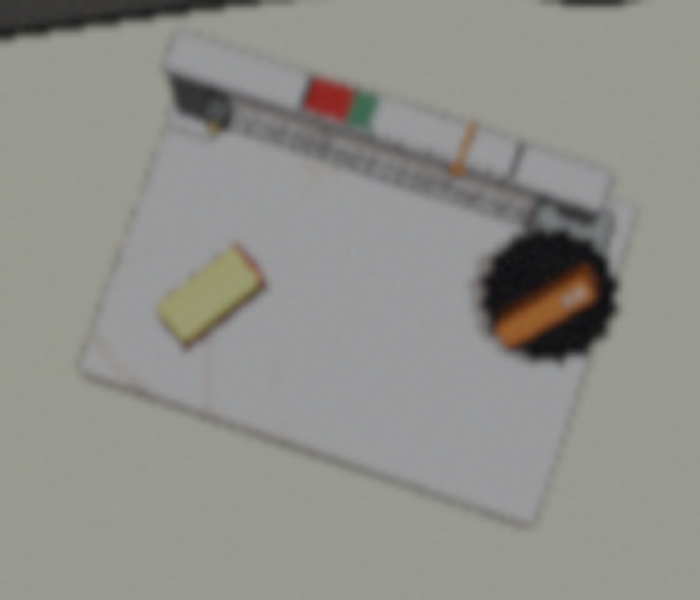

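The crop shows these positions (crop px):
- **Slab corners:** (80,375), (535,525) and (635,207).
- **Heel top corners:** (237,245), (267,283), (187,345) and (160,305), with the red end at upper right.
- **Wheel:** bar end about (598,278) to (503,335), disc centre about (548,295).
- **Gauge:** pointer about (465,147), green centre about (363,110).

```bash
cat > h.py <<'E'
import cv2,pickle,numpy as np
from scipy.optimize import least_squares
from scipy.spatial.transform import Rotation as R
def ray(c,px,z):
    p=cv2.undistortPoints(np.array(px,float).reshape(-1,1,2),c["intrinsics"],c["D"]).reshape(-1,2)
    M=cv2.Rodrigues(c["rvec"])[0];o=-M.T@c["tvec"]
    d=np.c_[p,np.ones(len(p))]@M
    return o+d*((np.broadcast_to(z,len(p))-o[2])/d[:,2])[:,None]
def proj(c,P): return cv2.projectPoints(np.array(P,float).reshape(-1,3),c["rvec"],c["tvec"],c["intrinsics"],c["D"])[0].reshape(-1,2)
def slic(p,P):
    P=np.array(P,float).reshape(-1,3);c,s=np.cos(p[2]),np.sin(p[2])
    return np.c_[p[0]+c*P[:,0]-s*P[:,1],p[1]+s*P[:,0]+c*P[:,1],P[:,2]]
E
python3 - <<'E'
from h import *
d=pickle.load(open("cap0.pkl","rb"));t=d["top"];s=d["side"]
f=lambda u:np.array(u,float)/5+[260,125]-.4
obs=f([(80,378),(535,525),(637,207)]);P=[(-100,140,22),(-100,-140,22),(100,-140,22)]
W=ray(t,obs,22);print("slab",W.round(0).tolist(),np.linalg.norm(W[0]-W[1]),np.linalg.norm(W[1]-W[2]))
r=least_squares(lambda p:(proj(t,slic(p,P))-obs).ravel(),[500,0,0]);p=r.x;print("pose",p,r.fun.round(2))
np.save("pose.npy",p)
print("side slab px",proj(s,slic(p,[(-100,140,22),(-100,-140,22),(100,-140,22),(-1,-105,132)])).round(0).tolist())
print("wheel grip",slic(p,[-1,-105,132]),"top px",((proj(t,slic(p,[-1,-105,132]))+.4-[260,125])*5).round())
B=ray(t,f([(465,147),(363,112),(376,112),(304,92)]),118);print("gauge",B.round(0).tolist(),"ptr->green",np.linalg.norm(B[0]-B[1]))
H=ray(t,f([(237,245),(267,283),(187,345),(160,308)]),51);print("heel",H.round(0).tolist(),H.mean(0),[np.linalg.norm(H[i]-H[(i+1)%4]).round() for i in range(4)])
v=H[0]+H[1]-H[2]-H[3];print("heel yaw",np.degrees(np.arctan2(v[1],v[0])))
C=ray(t,[(152,210),(173,171),(230,200),(211,240)],113);print("caddy",C.round(0).tolist(),C.mean(0))
print("cup",ray(t,[(280,264)],24),"glass",ray(t,[(459,192)],60),"mill",ray(t,[(226,134)],170))
# wheel bar angle
th=np.radians(27);Rz=R.from_euler('z',p[2]).as_matrix()
z=Rz@[-np.sin(th),0,np.cos(th)];a=Rz@[np.cos(th),0,np.sin(th)];b=Rz@[0,1,0]
g=slic(p,[-1,-105,132])[0]
tip=g+11*z
print("axis",z,"a",a,"b",b)
o=f([(598,278),(503,335)])
m=f([(550,306)])[0]
best=min(((np.linalg.norm((proj(t,tip+28*(np.cos(q)*a+np.sin(q)*b))-o[0]))+np.linalg.norm((proj(t,tip-28*(np.cos(q)*a+np.sin(q)*b))-o[1])),q) for q in np.radians(np.arange(-180,180))))
print("bar angle in (a,b) deg",np.degrees(best[1]),best[0])
q=best[1];print(((proj(t,[tip+28*(np.cos(q)*a+np.sin(q)*b),tip-28*(np.cos(q)*a+np.sin(q)*b)])+.4-[260,125])*5).round())
E
```

```text
slab [[557.0, 94.0, 22.0], [466.0, -165.0, 22.0], [651.0, -231.0, 22.0]] 274.7707752635431 196.55625483729153
pose [ 6.05113533e+02 -6.77580583e+01 -3.40558392e-01] [-1.1  -0.14  0.56  0.65  0.54 -0.59]
side slab px [[315.0, 205.0], [290.0, 250.0], [364.0, 260.0], [329.0, 212.0]]
wheel grip [[ 569.0995505  -166.39371654  132.        ]] top px [[546. 309.]]
gauge [[663.0, -127.0, 118.0], [684.0, -72.0, 118.0], [684.0, -79.0, 118.0], [697.0, -39.0, 118.0]] ptr->green 59.14640292254312
heel [[627.0, 1.0, 51.0], [604.0, -15.0, 51.0], [570.0, 31.0, 51.0], [591.0, 46.0, 51.0]] [598.04472892  15.56346601  51.        ] [np.float64(28.0), np.float64(58.0), np.float64(27.0), np.float64(57.0)]
heel yaw -52.00622481299878
caddy [[522.0, 417.0, 113.0], [629.0, 365.0, 113.0], [544.0, 208.0, 113.0], [438.0, 257.0, 113.0]] [533.13729142 311.510611   113.        ]
cup [[374.39048118  82.31485896  24.        ]] glass [[ 561.59814069 -424.39960674   60.        ]] mill [[711.84758943 209.38141386 170.        ]]
axis [-0.42791705  0.15163894  0.89100652] a [ 0.83983451 -0.29760818  0.4539905 ] b [0.33401347 0.9425683  0.        ]
bar angle in (a,b) deg -42.0 3.5633750106607023
[[591. 288.]
 [500. 339.]]
```

```bash
cat >> h.py <<'E'
def rel(s,tpos,trot):
    "remaining shift in the present tool axes, mm, and turn in units of 6 deg"
    q=s["ee_rot"];A=R.from_quat([*q[1:],q[0]])
    return A.inv().apply(np.array(tpos)-s["eef_pos"]).round(1),((A.inv()*trot).as_rotvec(degrees=True)/6).round(2)
def down(az_y):
    y=np.array([np.cos(np.radians(az_y)),np.sin(np.radians(az_y)),0]);z=np.array([0,0,-1.])
    return R.from_matrix(np.c_[np.cross(y,z),y,z])
E
python3 - <<'E'
from h import *
from rig import ctrl
d=pickle.load(open("cap0.pkl","rb"));t=d["top"]
im=t["image"].astype(int);m=((im[...,1]>im[...,0]*1.6)&(im[...,1]>im[...,2]*1.4)&(im[...,1]>40)).astype(np.uint8)
n,l,st,c=cv2.connectedComponentsWithStats(m);i=1+st[1:,4].argmax();print(st[i],c[i])
h=cv2.convexHull(cv2.findContours((l==i).astype(np.uint8),0,2)[0][0]);q=cv2.approxPolyDP(h,8,True).reshape(-1,2);print(q.tolist())
W=ray(t,q,113);print(W.round(0).tolist(),W.mean(0))
print(rel(ctrl.sense(),[598,15.6,100],down(38)))
E
python3 -m inch '0 0 0 0 0 .95;0 0 0 0 0 .95;0 0 0 0 0 .95;0 0 0 0 0 .95;0 0 0 0 0 .95;0 0 0 0 0 .95;-36 2.6 0 0 0 0;-36 2.6 0 0 0 0;-36 2.6 0 0 0 0;-36 2.6 0 0 0 0' 1
```

```text
[ 151  169   74   71 2719] [191.49834498 205.4461199 ]
[[173, 169], [224, 188], [202, 239], [151, 219]]
[[634.0, 365.0, 113.0], [578.0, 225.0, 113.0], [441.0, 281.0, 113.0], [498.0, 419.0, 113.0]] [537.62055993 322.14083891 113.        ]
(array([-565.1, -328.1,  131. ]), array([-0.01,  0.  ,  5.72]))
time_s: 0.93
eef_pos: [257.1, 391.9, 231.0]
ee_rot: [-0.0, 0.437, 0.899, -0.0]
force: [-0.2, 0.2, 0.6]
grip_width: 0.997
grip_force: 0.0
```

```bash
python3 -m inch '-38 2.7 0 0 0 0;-38 2.7 0 0 0 0;-38 2.7 0 0 0 0;-38 2.7 0 0 0 0;-38 2.7 0 0 0 0;-38 2.7 0 0 0 0;-38 2.7 0 0 0 0;-38 2.7 0 0 0 0;-38 2.7 0 0 0 0;-38 2.7 0 0 0 0' && python3 -m inch '-38 2.8 0 0 0 0;-38 2.8 0 0 0 0;-30 2.8 10 0 0 0;-10 0 15 0 0 0;0 0 20 0 0 0;0 0 20 0 0 0;0 0 15 0 0 0;0 0 0 0 0 0;0 0 0 0 0 0;0 0 0 0 0 0' && python3 - <<'E'
from h import *
from rig import ctrl
s=ctrl.sense();print(s["eef_pos"],rel(s,[598,15.6,26],down(38)))
c=ctrl.capture("wrist");pickle.dump(c,open("w1.pkl","wb"));cv2.imwrite("pics/w1.png",c["image"][:,:,::-1])
print(proj(c,[[598,15.6,51],s["eef_pos"]]).round())
E
```

```text
time_s: 1.77
eef_pos: [513.2, 109.2, 231.1]
ee_rot: [-0.0, 0.438, 0.899, -0.0]
force: [1.0, 1.2, -0.8]
grip_width: 0.998
grip_force: 0.0
time_s: 2.6
eef_pos: [591.0, 24.8, 152.4]
ee_rot: [0.001, 0.437, 0.899, 0.0]
force: [0.1, -0.4, -0.2]
grip_width: 1.001
grip_force: 0.0
[591.02548824  24.83118358 152.39697308] (array([-11.4,  -0.3, 126.4]), array([0.01, 0.01, 0.02]))
[[323. 211.]
 [325. 260.]]
```

View pics/w1.png

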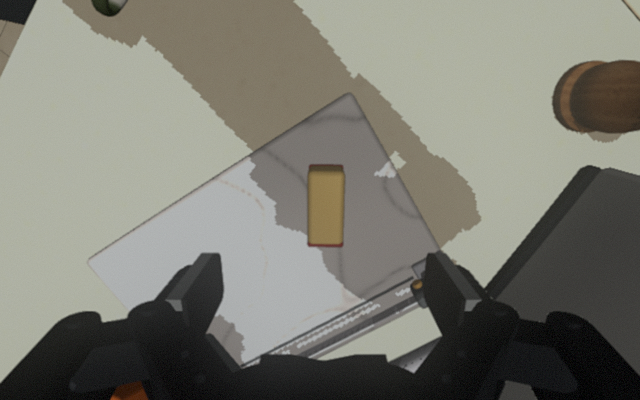

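The wrist view shows the heel squared up to the fingers, with its top face about (308–343, 170–244) and centre (326,207). The slab corners are at (350,93) and (88,262).

```bash
python3 - <<'E'
from h import *
from rig import ctrl
c=pickle.load(open("w1.pkl","rb"));s=ctrl.sense()
h=ray(c,[(326,207.5)],51)[0];print(h,rel(s,[h[0],h[1],26],down(38)))
W=ray(c,[(350,93),(88,262)],22);p=np.load("pose.npy");print(W.round(1),slic(p,[(-100,140,22),(-100,-140,22)]).round(1),np.linalg.norm(W[0]-W[1]))
E
```

```text
[597.56640514  19.22334776  51.        ] (array([ -8.2,   1.4, 126.6]), array([0.01, 0.01, 0.02]))
[[ 561.4   95.1   22. ]
 [ 467.5 -160.8   22. ]] [[ 557.6   97.6   22. ]
 [ 464.1 -166.3   22. ]] 272.569790771512
```

```bash
python3 -m inch '-9 1 15 0 0 0;0 0 20 0 0 0;0 0 20 0 0 0;0 0 20 0 0 0;0 0 18 0 0 0;0 0 14 0 0 0;0 0 10 0 0 0;0 0 6 0 0 0;0 0 2 0 0 0;0 0 0 0 0 0' && python3 -m inch '0 0 0 0 0 0;0 0 0 0 0 0;0 0 0 0 0 0;0 0 0 0 0 0;0 0 0 0 0 0;0 0 0 0 0 0;0 0 0 0 0 0;0 0 0 0 0 0;0 0 0 0 0 0;0 0 0 0 0 0' 0 30
```

```text
time_s: 3.48
eef_pos: [597.2, 18.4, 26.7]
ee_rot: [0.0, 0.437, 0.899, 0.0]
force: [-0.0, -0.4, 0.1]
grip_width: 0.997
grip_force: 0.0
time_s: 4.32
eef_pos: [597.2, 18.4, 26.7]
ee_rot: [0.0, 0.438, 0.899, 0.0]
force: [-0.7, 0.3, 5.2]
grip_width: 0.321
grip_force: 30.4
```

```bash
python3 -m inch '0 0 -10 0 0 0;0 0 -20 0 0 0;0 0 -30 0 0 0;0 0 -30 0 0 0;0 0 -30 0 0 0;0 0 -25 0 0 0;0 0 -20 0 0 0;10 5 -10 0 0 0;20 10 0 0 0 0;30 15 0 0 0 0' && python3 -m inch '32 16 0 0 0 0;32 16 0 0 0 0;32 16 0 0 0 0;32 16 0 0 0 0;30 16 0 0 0 0;25 14 0 0 0 0;20 11 0 0 0 0;12 6 0 0 0 0;0 0 0 0 0 0;0 0 0 0 0 0' && python3 - <<'E'
from h import *
from rig import ctrl
print(rel(ctrl.sense(),[538,322,65],down(38)))
c=ctrl.capture("top");cv2.imwrite("pics/t2.png",cv2.resize(c["image"][130:290,110:310,::-1],None,fx=3,fy=3))
E
```

```text
time_s: 5.15
eef_pos: [583.3, 83.8, 201.3]
ee_rot: [0.0, 0.439, 0.899, -0.0]
force: [0.2, 0.6, -1.1]
grip_width: 0.323
grip_force: 29.7
time_s: 5.98
eef_pos: [537.7, 321.8, 200.7]
ee_rot: [-0.0, 0.437, 0.899, -0.001]
force: [-0.8, -0.2, -1.1]
grip_width: 0.316
grip_force: 29.7
(array([ -0. ,   0.5, 135.7]), array([-0.01, -0.  ,  0.03]))
```

View pics/t2.png

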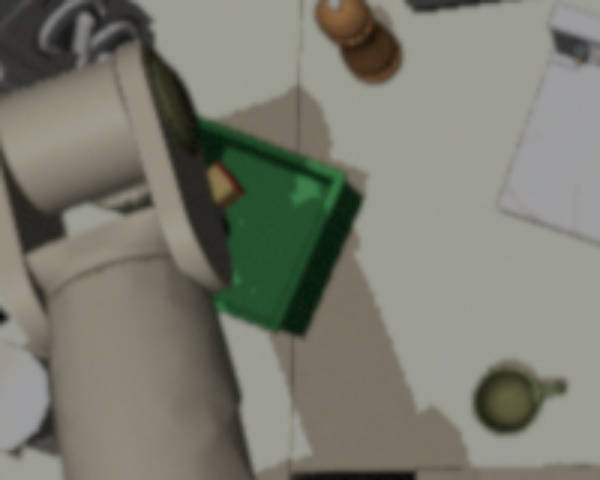

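The heel is held at (225,185) in the crop, over the caddy, whose inner edge is visible to its right. I'll lower and release it.

```bash
python3 -m inch '0 0 8 0 0 0;0 0 16 0 0 0;0 0 20 0 0 0;0 0 20 0 0 0;0 0 20 0 0 0;0 0 18 0 0 0;0 0 14 0 0 0;0 0 10 0 0 0;0 0 4 0 0 0;0 0 0 0 0 0' && python3 -m inch '0 0 0 0 0 0;0 0 0 0 0 0;0 0 0 0 0 0;0 0 0 0 0 0;0 0 0 0 0 0;0 0 0 0 0 0;0 0 -10 0 0 0;0 0 -20 0 0 0;0 0 -30 0 0 0;0 0 -30 0 0 0' 0.7 && python3 - <<'E'
from h import *
from rig import ctrl
c=ctrl.capture("wrist");cv2.imwrite("pics/w3.png",c["image"][:,:,::-1])
# wheel approach: pre-grasp 90 mm out along axis
p=np.load("pose.npy");th=np.radians(27);Rz=R.from_euler('z',p[2]).as_matrix()
z=Rz@[-np.sin(th),0,np.cos(th)];a=Rz@[np.cos(th),0,np.sin(th)];b=Rz@[0,1,0]
g=slic(p,[-1,-105,132])[0]
ph=np.radians(48);y=np.cos(ph)*a+np.sin(ph)*b
T=R.from_matrix(np.c_[np.cross(y,-z),y,-z])
s=ctrl.sense();print(g,z,rel(s,g-19*z+100*z,T))
# total in world: shift + rotation split about tool z (to az) then tilt
print((g+81*z-s["eef_pos"]).round(1), T.as_matrix().round(2).tolist())
E
```

```text
time_s: 6.87
eef_pos: [538.0, 321.1, 70.5]
ee_rot: [-0.0, 0.438, 0.899, -0.001]
force: [-0.0, -0.3, 0.3]
grip_width: 0.325
grip_force: 29.7
time_s: 7.7
eef_pos: [537.8, 321.7, 162.8]
ee_rot: [-0.0, 0.438, 0.899, -0.0]
force: [0.5, 0.2, 0.3]
grip_width: 0.701
grip_force: 0.0
[ 569.0995505  -166.39371654  132.        ] [-0.42791705  0.15163894  0.89100652] (array([-371.7, -298.5,  -35.9]), array([-2.63, -3.57,  1.56]))
[  -5.7 -476.8   34.1] [[-0.4, 0.81, 0.43], [0.85, 0.5, -0.15], [-0.34, 0.3, -0.89]]
```

View pics/w3.png

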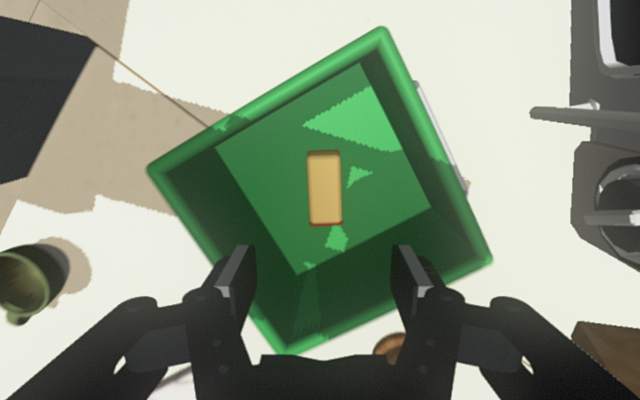

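The wrist view shows the heel lying on the caddy floor, at about (325,188). Now to the wheel.

```bash
python3 -m inch '0 0 -30 0 0 0;0 0 -30 0 0 0;-12 -9 -15 0 0 0;-24 -19 0 0 0 0;-26 -21 0 0 0 0;-26 -21 0 0 0 0;-26 -21 0 0 0 0;-26 -21 0 0 0 0;-26 -21 0 0 0 0;-26 -21 0 0 0 0' 1 && python3 -m inch '-26 -21 0 0 0 0;-26 -21 0 0 0 0;-26 -21 0 0 0 0;-26 -21 0 0 0 0;-26 -21 0 0 0 0;-25 -20 0 -.52 -.71 .31;0 0 0 -.52 -.71 .31;0 0 0 -.53 -.71 .31;0 0 0 -.53 -.72 .31;0 0 0 -.53 -.72 .32' && python3 -m inch '0 0 0 0 0 0;0 0 0 0 0 0;0 0 0 0 0 0;0 0 0 0 0 0;0 0 0 0 0 0;0 0 0 0 0 0;0 0 0 0 0 0;0 0 0 0 0 0;0 0 0 0 0 0;0 0 0 0 0 0' && python3 - <<'E'
from h import *
from rig import ctrl
p=np.load("pose.npy");th=np.radians(27);Rz=R.from_euler('z',p[2]).as_matrix()
z=Rz@[-np.sin(th),0,np.cos(th)];a=Rz@[np.cos(th),0,np.sin(th)];b=Rz@[0,1,0]
g=slic(p,[-1,-105,132])[0];ph=np.radians(48);y=np.cos(ph)*a+np.sin(ph)*b
T=R.from_matrix(np.c_[np.cross(y,-z),y,-z]);s=ctrl.sense()
print(rel(s,g+81*z,T),s["joints"].round(2))
c=ctrl.capture("wrist");pickle.dump(c,open("w4.pkl","wb"));cv2.imwrite("pics/w4.png",c["image"][:,:,::-1])
x=np.cross(y,-z);print(proj(c,[g+11*z,g+11*z+28*x,g+11*z-28*x,g-24*z]).round())
E
```

```text
time_s: 8.58
eef_pos: [535.2, 74.2, 237.1]
ee_rot: [0.0, 0.437, 0.899, 0.0]
force: [0.4, -0.0, -0.7]
grip_width: 1.003
grip_force: 0.0
time_s: 9.42
eef_pos: [532.7, -123.8, 237.5]
ee_rot: [0.229, 0.498, 0.836, 0.042]
force: [0.5, -0.3, -0.6]
grip_width: 0.998
grip_force: 0.0
time_s: 10.25
eef_pos: [532.8, -123.4, 236.3]
ee_rot: [0.226, 0.497, 0.837, 0.042]
force: [0.4, 0.2, 0.6]
grip_width: 0.996
grip_force: 0.0
(array([-16. , -23.5,  34.2]), array([-0.09, -0.02,  0.03])) [-0.47  0.13  1.79  0.07  0.76 -1.01]
[[294. 216.]
 [293. 180.]
 [295. 250.]
 [298. 202.]]
```

View pics/w4.png

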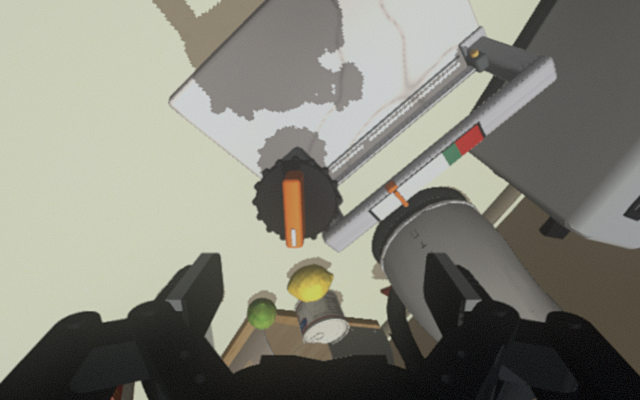

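The bar lies in line with the tool x axis. Its outline is about (284–304, 172–248), centre (294,211), against a predicted centre of (294,216), so I shift about +3 mm along tool x. The pointer is at (397,194) and green at (452,153).

```bash
python3 -m inch '-4 -8 10 -.09 0 0;-5 -8 15 0 0 0;-4 -7 15 0 0 0;0 0 20 0 0 0;0 0 20 0 0 0;0 0 15 0 0 0;0 0 5 0 0 0;0 0 0 0 0 0;0 0 0 0 0 0;0 0 0 0 0 0' && python3 -m inch '0 0 8 0 0 0;0 0 8 0 0 0;0 0 7 0 0 0;0 0 5 0 0 0;0 0 3 0 0 0;0 0 0 0 0 0;0 0 0 0 0 0;0 0 0 0 0 0;0 0 0 0 0 0;0 0 0 0 0 0' && python3 - <<'E'
from h import *
from rig import ctrl
p=np.load("pose.npy");th=np.radians(27);Rz=R.from_euler('z',p[2]).as_matrix()
z=Rz@[-np.sin(th),0,np.cos(th)];a=Rz@[np.cos(th),0,np.sin(th)];b=Rz@[0,1,0]
g=slic(p,[-1,-105,132])[0];ph=np.radians(48);y=np.cos(ph)*a+np.sin(ph)*b
T=R.from_matrix(np.c_[np.cross(y,-z),y,-z]);s=ctrl.sense()
print(rel(s,g-19*z,T),s["joints"].round(2))
E
```

```text
time_s: 11.13
eef_pos: [562.2, -161.2, 145.7]
ee_rot: [0.229, 0.496, 0.836, 0.046]
force: [-0.7, 0.2, 0.9]
grip_width: 1.002
grip_force: 0.0
time_s: 11.97
eef_pos: [575.3, -165.8, 117.3]
ee_rot: [0.229, 0.496, 0.837, 0.046]
force: [0.2, 1.1, 0.8]
grip_width: 1.0
grip_force: 0.0
(array([-2.9, -0.9,  3.3]), array([ 0.  , -0.01,  0.03])) [-0.51  0.39  1.8   0.16  0.49 -1.14]
```

```bash
python3 -m inch '0 0 0 0 0 0;0 0 0 0 0 0;0 0 0 0 0 0;0 0 0 0 0 0;0 0 0 0 0 0;0 0 0 0 0 0;0 0 0 0 0 0;0 0 0 0 0 0;0 0 0 0 0 0;0 0 0 0 0 0' 0 60 && python3 -c "
from rig import ctrl;s=ctrl.sense();print(s['force'],s['wrist_torque'],s['eef_pos'])"
```

```text
time_s: 12.8
eef_pos: [574.2, -166.3, 116.7]
ee_rot: [0.227, 0.496, 0.837, 0.045]
force: [-12.1, -2.6, 4.9]
grip_width: 0.15
grip_force: 58.6
[-12.12544902  -2.61875531   4.87892317] [-0.7037335   1.62466451 -0.42651442] [ 574.16642066 -166.28350749  116.74284753]
```

```bash
python3 -m inch '0 -1 0 0 0 0;0 0 0 0 0 .5;0 0 0 0 0 .8;0 0 0 0 0 .8;0 0 0 0 0 .8;0 0 0 0 0 .8;0 0 0 0 0 .8;0 0 0 0 0 .5;0 0 0 0 0 0;0 0 0 0 0 0' && python3 -c "
from rig import ctrl;from h import *;s=ctrl.sense();A=R.from_quat([*s['ee_rot'][1:],s['ee_rot'][0]]).inv();print(A.apply(s['force']).round(1),A.apply(s['wrist_torque']).round(2),s['joints'].round(2))
c=ctrl.capture('top');cv2.imwrite('pics/t5.png',cv2.resize(c['image'][125:225,260:400,::-1],None,fx=5,fy=5,interpolation=2))"
```

```text
time_s: 13.63
eef_pos: [575.3, -166.1, 117.3]
ee_rot: [0.21, 0.695, 0.679, 0.104]
force: [4.8, 2.9, 1.1]
grip_width: 0.153
grip_force: 58.4
[3.  4.8 0.7] [-0.63  0.53  0.12] [-0.51  0.39  1.8   0.17  0.49 -0.62]
```

View pics/t5.png

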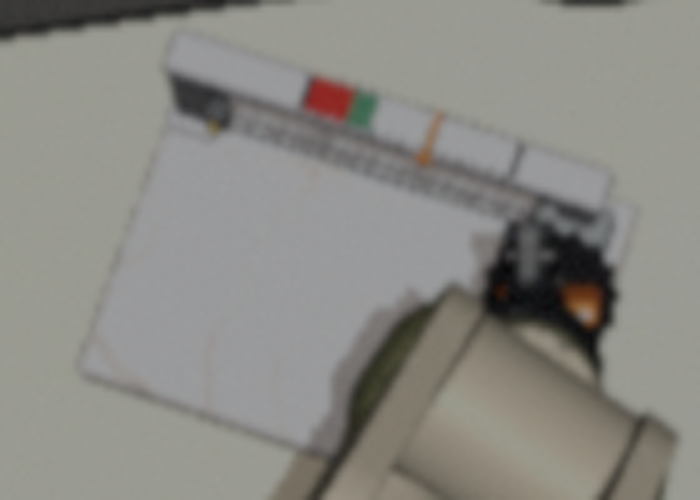

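The pointer is now at about (431,139) and green at (363,110). The wheel follows the gripper, and roughly 11 units are left.

```bash
python3 -m inch '0 0 0 0 0 .5;0 0 0 0 0 .9;0 0 0 0 0 1;0 0 0 0 0 1;0 0 0 0 0 1;0 0 0 0 0 1;0 0 0 0 0 1;0 0 0 0 0 1;0 0 0 0 0 1;0 0 0 0 0 .6' && python3 -m inch '0 0 0 0 0 0;0 0 0 0 0 0;0 0 0 0 0 0;0 0 0 0 0 0;0 0 0 0 0 0;0 0 0 0 0 0;0 0 0 0 0 0;0 0 0 0 0 0;0 0 0 0 0 0;0 0 0 0 0 0' && python3 -c "
from rig import ctrl;from h import *;s=ctrl.sense();A=R.from_quat([*s['ee_rot'][1:],s['ee_rot'][0]]).inv();print(A.apply(s['force']).round(1),A.apply(s['wrist_torque']).round(2),s['joints'].round(2))
c=ctrl.capture('top');pickle.dump(c,open('t6.pkl','wb'));cv2.imwrite('pics/t6.png',cv2.resize(c['image'][130:165,310:380,::-1],None,fx=10,fy=10,interpolation=2))"
```

```text
time_s: 14.52
eef_pos: [577.1, -167.2, 118.5]
ee_rot: [0.141, 0.928, 0.287, 0.19]
force: [17.8, -1.0, -4.5]
grip_width: 0.15
grip_force: 58.4
time_s: 15.35
eef_pos: [577.1, -167.2, 118.5]
ee_rot: [0.142, 0.928, 0.289, 0.19]
force: [16.4, -0.2, -5.0]
grip_width: 0.153
grip_force: 58.4
[11.   6.2 11.6] [-1.22  1.67  0.06] [-0.51  0.39  1.8   0.17  0.49  0.33]
```

View pics/t6.png

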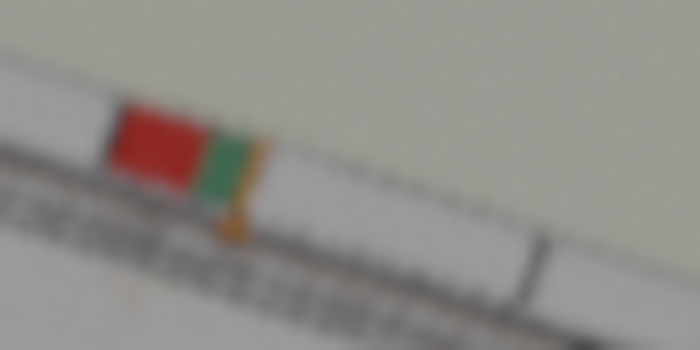

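The pointer, at about (253,175), stands at the near edge of green; the red boundary is at about (203,163), roughly 14 mm farther on. The encoder agrees, at about 2.18 rad. I need about 0.21 rad more.

```bash
python3 -m inch '0 0 0 0 0 .3;0 0 0 0 0 .5;0 0 0 0 0 .5;0 0 0 0 0 .4;0 0 0 0 0 .3;0 0 0 0 0 0;0 0 0 0 0 0;0 0 0 0 0 0;0 0 0 0 0 0;0 0 0 0 0 0' && python3 -c "
from rig import ctrl;from h import *;s=ctrl.sense();print(s['force'],s['joints'].round(2))
c=ctrl.capture('top');pickle.dump(c,open('t7.pkl','wb'));cv2.imwrite('pics/t7.png',cv2.resize(c['image'][130:165,310:380,::-1],None,fx=10,fy=10,interpolation=2))"
```

```text
time_s: 16.23
eef_pos: [577.3, -167.7, 118.7]
ee_rot: [0.122, 0.953, 0.191, 0.203]
force: [18.8, -2.6, -5.5]
grip_width: 0.154
grip_force: 58.4
[18.78529568 -2.60809864 -5.50893848] [-0.51  0.39  1.79  0.17  0.49  0.53]
```

View pics/t7.png

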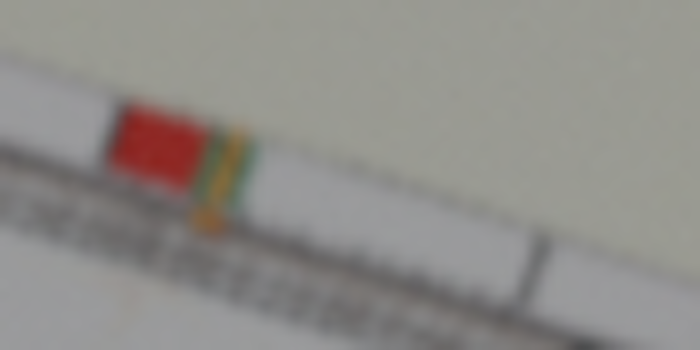

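The pointer, at about (226,168), stands mid-green with green visible on both sides. I'll open and back out along the axis.

```bash
python3 -m inch '0 0 0 0 0 0;0 0 0 0 0 0;0 0 0 0 0 0;0 0 0 0 0 0;0 0 0 0 0 0;0 0 0 0 0 0;0 0 0 0 0 0;0 0 0 0 0 0;0 0 0 0 0 0;0 0 0 0 0 0' 0.8 && python3 -m inch '0 0 -5 0 0 0;0 0 -10 0 0 0;0 0 -15 0 0 0;0 0 -20 0 0 0;0 0 -25 0 0 0;0 0 -25 0 0 0;0 0 -20 0 0 0;0 0 -10 0 0 0;0 0 0 0 0 0;0 0 0 0 0 0' && python3 -c "
from rig import ctrl;from h import *
c=ctrl.capture('top');cv2.imwrite('pics/t8.png',cv2.resize(c['image'][120:290,140:400,::-1],None,fx=3,fy=3,interpolation=2))"
```

```text
time_s: 17.12
eef_pos: [574.5, -166.3, 116.7]
ee_rot: [0.119, 0.954, 0.191, 0.2]
force: [0.3, -1.0, 0.2]
grip_width: 0.8
grip_force: 0.0
time_s: 17.95
eef_pos: [518.8, -146.8, 232.5]
ee_rot: [0.119, 0.953, 0.191, 0.2]
force: [-0.3, 0.6, -0.7]
grip_width: 0.802
grip_force: 0.0
```

View pics/t8.png

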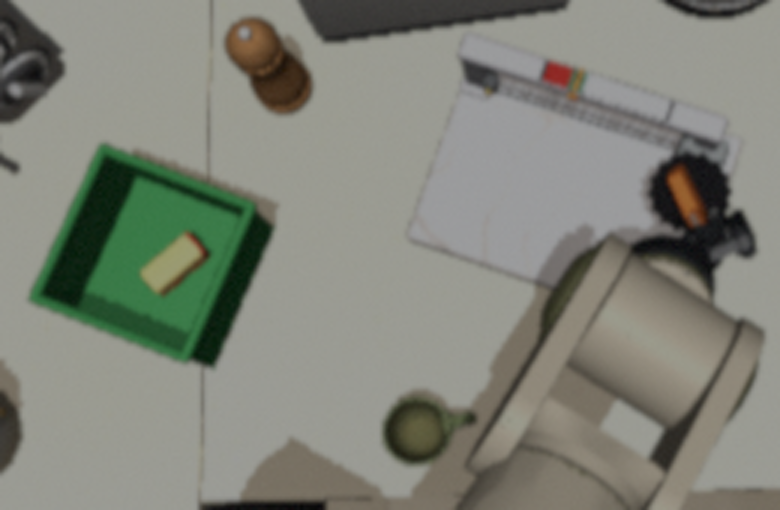

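The heel lies in the caddy at (175,263), and the pointer still stands in the green at (577,82). The cup and mill have not moved and the arm is clear of everything, so I'll hand in.

```bash
python3 -c "
from rig import ctrl;print(ctrl.finish_job())"
```

```text
the job is handed in; nothing more can be done
None
```

I put the cheese heel in the caddy, then wound the wheel until the pointer stood mid-green, and handed the job in at about 18 s; the cup and mill had not moved, and the arm never went near the glass, though I didn't check it in a later picture.

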